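# Lower a clay stopper's stem into the optical gauge

### The arm

A 6-joint arm with a two-finger parallel gripper is mounted at the origin on the work surface. World frame = base frame: x ahead of the robot, y to its left, z up, the work surface at z = 0. Lengths are in mm, angles in rad, forces in N, time in s.
With the tool pointing down it reaches from about 350 to 875 mm from the base axis. Payload 4.2 kg.
Tool frame: the origin (TCP) lies at the very end of the fingers, on their centre line; the grasp point (between the pads) lies 19 mm behind it; z points along the fingers, y is the line along which they close (so a half turn about z gives the same grasp; the last joint's range is limited). The gripper opens to 85 mm and grips with 20 to 120 N. Pads are 22 mm wide; open, the fingers measure 114 mm over their backs; the gripper's body (76 mm by 85 mm) begins 54 mm behind the grasp point. The pads swing forward as they close: fully open they stand 13 mm farther back than shut.
Start: joints at [-0.991, 0.385, 0.008, 0, -1.194, -0.259], TCP at [197.094, -593.088, 231.312] pointing down, gripper open.
Joint ranges: [-3.14, 3.14], [-1.21, 2.06], [-1.07, 1.41], [-3.16, 2.05], [-2.99, -0.16], [-3.1, 3.1]. Speed limits (rad/s): [2.79, 2.79, 3.14, 3.14, 3.14, 3.14].

### API

Orientations are given as a unit quaternion [x, y, z, w].
In Python, from bench import arm gives the robot as it stands.
- The arm moves only by the tool servo_tool, never from a script. Its argument "rows" is a list that holds one entry, the list of rows, each a list of 7 numbers: the finger opening in mm, from 0 to 85.4, then the shift along the tool's x, y, z in mm, then the turn, a rotation vector about the tool's x, y, z in rad. A call has 1 to 10 rows; each row is the pose to reach, as a shift and turn from the pose commanded when the call began, along the tool's axes at that moment; what a row does not reach only later rows make up. A row lasts 1/8 s, in which the tool goes at most 62.5 mm and 10.7 degrees, less where a joint would pass 70% of its speed; a pose out of reach is approached as far as the arm can. A call with a gripper value outside its range is refused whole. The fingers move at their own pace and stop on an object; the grip force is fixed at half the most. Time passes only in rows, so rows that repeat a pose let the fingers close. It gives the time, the measured TCP pose, the force, the opening and the grip force at its end, in the units of the state.
- arm.read_state(): the state, without advancing time (a new reading comes with each control period).
- arm.get_image(name): name is "scene" or "top" or "wrist"; returns the picture (420x560x3 uint8, red, green, blue); there is no depth.
- arm.camera_params(name): a dict with "intrinsics" (3x3 intrinsics, pixels), "D" ([k1, k2, p1, p2, k3] as OpenCV has them; the pictures are not rectified), "R" (3x3) and "t" (3): a world point X has camera coordinates R X + t. Camera axes: x right, y down, z forward; pixel columns grow to the right and rows downward; lengths in mm; the calibration is good to about 2 mm. A picture is of the moment at which its call begins: read the wrist's pose just before it. camera_params takes no time and is no camera call; for the wrist camera it gives the pose at the moment of the call.
- arm.job_done(): hands the job in; it is judged then, once.
The state is a dict: "clock": time; "joints": joint angles; "joint_vel": joint speeds; "joint_efforts": joint torques, N m; "position": TCP position; "ee_rot": TCP orientation; "contact_force": force on the tool from outside, world axes, zero at the start; "wrist_torque": the same for the moment, N m; "gripper_width": finger opening in mm; "grasp_force": force on a finger pad.
Only numpy, scipy, OpenCV 4.12 (cv2) and the standard library are available. Lean on these libraries where they do the work, as an engineer would, in place of code of your own. Each camera call takes 0.05 s, during which the arm holds its last target. There are 200 camera calls.

### The job

Take the raw clay stopper by its handle, lift it straight up out of its plaster mould, and lower its stem from above through the round hole in the top plate of the optical gauge without the stopper touching the gauge. Finish while still holding it there in the gripper: still and upright, the stem centred in the hole and its lower end level with the two black sensor eyes. Leave the cups and the other things on the table where they are.

Things in the scene. Friction and masses are not known exactly. Their poses are not given: they have to be found in the camera images.
- stopper: Raw reddish-brown clay stopper, 0.1 to 0.2 kg, loose, upright in its mould at the start, only the handle standing out of it. Round about its z axis: stem 14 mm diameter from z = 0 to 95 mm, collar 40 mm diameter from 95 to 107 mm, plain cylindrical handle 24 mm diameter from 107 to 157 mm. Origin at the centre of the stem's flat lower end, z up through the handle.
- grip (a point): Point on the stopper's axis in its handle, 137 mm above the lower end of the stem, 30 mm above the collar's top and 20 mm below the handle's top: a good height to grip.
- stem_tip (a point): Centre of the flat lower end of the stopper's stem (same point as the stopper's origin).
- mould: White plaster mould holding the stopper: a fixed block 100 x 100 x 112 mm high, origin at the centre of its underside, z up. Open at the top: a round recess 48 mm wide and 12 mm deep in which the collar rests, flush with the block's top, then a round hole 22 mm wide for the stem, whose end hangs free 5 mm above the table.
- mould_top (a point): Centre of the mould's top face, 112 mm above the table. (A second block of the same shape, its cavity empty, stands elsewhere. The two moulds and the gauge change places from run to run.)
- gauge: Optical gauge, fixed, origin at the centre of its underside, z up: dark base plate 110 (x) x 150 (y) x 12 mm, two grey columns 40 x 26 mm at y = +-55 mm, and across them an aluminium plate 70 (x) x 140 (y) mm, 16 mm thick, its top 120 mm above the table, with one round through hole 28 mm in diameter at its centre. Free space below the hole.
- bore_top (a point): Centre of the hole's mouth in the gauge plate's top face, 120 mm above the table; the hole is vertical.
- eye (a point): Point midway between the two round black sensor eyes (16 mm wide, on the columns' inner faces), on the hole's axis, 65 mm below the plate's top face (55 mm above the table). The stem's lower end belongs here.
- cup_a: White porcelain cup 78 mm across and 85 mm high, origin under its centre, loose, to be left alone.
- cup_b: White porcelain cup like the other, 78 mm across and 85 mm high, origin under its centre, loose, to be left alone.
- cup_c: White porcelain cup like the others, 78 mm across and 85 mm high, origin under its centre, loose, to be left alone.
- jar: Small amber glass jar with black lid, 44 mm across, 50 mm high, origin under its centre, loose, to be left alone.
- brush: Brush 190 mm long lying on the table, its length along its own x, loose, to be left alone.
- dish: Flat blue dish 100 mm across, 22 mm high, origin under its centre, loose, to be left alone.
- rib: Flat wooden rib 100 x 55 x 6 mm, origin under its centre, loose, to be left alone.
Not all that is in view belongs to the job. What is meant by the stopper is not blue, purple or turquoise, and is the larger of those in its own colour.

How it is judged (in metres and radians):
On the way, in this order (a step that is already met when the one before it is completed fails the run):
1. the stopper is held in the fingers and its stem is clear above the mould (z of stem_tip in the frame of mould above 0.114 m and contact force between the fingers and stopper above 0.5 N), for 0.1 s.
2. the stem's lower end is above the hole of the gauge, held (horizontal distance between stem_tip and bore_top below 0.013 m and z of stem_tip in the frame of bore_top above -0.002 m and contact force between the fingers and stopper above 0.5 N), for 0.05 s.
At the end, for the whole second after the job is handed in: The stopper hangs still (under 20 mm/s) in the fingers with nothing else carrying it: its stem's lower end within 4 mm sideways and 8 mm in height of the point midway between the sensor eyes, upright within 4 degrees (0.07 rad), touching the gauge nowhere (horizontal distance between stem_tip and eye below 0.004 m and z of stem_tip in the frame of eye between -0.008 and 0.008 m and angle between stopper's own z axis and vertical below 0.07 rad and contact force between the fingers and stopper above 0.5 N and contact force between stopper and gauge below 0.1 N and linear speed of stopper below 0.02 m/s); the arm keeps its last pose, push and grip.
It fails at once if the stopper touches the gauge (contact force between stopper and gauge above 0.2 N).
It fails at once if a bystander is moved by more than 20 mm (distance of any of cup_a, cup_b, cup_c, jar, brush, dish, rib from where it was at the start of the episode above 0.02 m).
It also fails if it takes over 56 s, if anything falls off the work surface, if the arm or the gripper's body presses on something with over 40 N, if the wrist force passes 120 N, or if a joint passes its speed limit or range.

## Working session

There is one attempt and no reset: what is moved stays moved. The work goes in short steps, Python scripts to look and compute and a tool call to move; the robot and the scene stay as the last step left them, time stands still between calls to the robot, and variables do not carry over. Pictures are saved under pics/ and viewed, at most 10 in all, crops included, and the job is handed in when it is done.

Besides the shell and the picture viewer there is one more tool, called after "Emit:" by a JSON object that holds its "method" and its "body", one argument or row to a line. servo_tool: Moves the arm, as the interface text tells. Its arguments: {"type":"object","properties":{"rows":{"type":"array"}},"required":["rows"]}

```bash
mkdir -p pics
cat > h.py <<'E'
from bench import arm
import numpy as np, cv2
def grab(n,f=None):
    p=arm.camera_params(n); im=cv2.cvtColor(np.array(arm.get_image(n)),cv2.COLOR_RGB2BGR)
    if f: cv2.imwrite('pics/'+f,im)
    return im,p
def K(p): return np.array(p['intrinsics'],float),np.array(p['D'],float),np.array(p['R'],float),np.array(p['t'],float).ravel()
def ray(p,uv):
    k,d,R,t=K(p); u=cv2.undistortPoints(np.array([[uv]],float),k,d)[0,0]
    return -R.T@t, R.T@np.array([u[0],u[1],1])
def onz(p,uv,z):
    c,r=ray(p,uv); return c+r*(z-c[2])/r[2]
def proj(p,X):
    k,d,R,t=K(p); return cv2.projectPoints(np.array(X,float).reshape(-1,3),cv2.Rodrigues(R)[0],t,k,d)[0][:,0]
E
python3 - <<'E'
from h import *
a,p=grab('scene','s.png');b,q=grab('top','t.png')
for x in(p,q):print(-K(x)[2].T@K(x)[3])
cv2.imwrite('pics/st.png',np.vstack([a,b])[:, :]) if 0 else None
print(arm.read_state())
E
```

```text
[1008.08231409  749.53415863  851.04105564]
[ 466.74962116    1.77692282 1380.54326258]
{'clock': 0.1, 'joints': array([-9.91387851e-01,  3.85468150e-01,  6.78215677e-03, -3.98636529e-04,
       -1.19400626e+00, -2.58615256e-01]), 'joint_vel': array([-2.70624877e-04, -8.57859872e-04,  2.22605793e-03,  8.48018111e-05,
       -7.97584142e-04,  1.15136161e-03]), 'joint_efforts': array([-7.82560455e-04, -3.93318629e+01,  1.88928705e+01,  4.19796735e+00,
       -2.58134154e-03,  9.41403158e-06]), 'position': array([ 196.93161586, -592.62497174,  230.35101602]), 'ee_rot': array([-1.59637094e-01,  9.87175296e-01,  9.41333476e-04, -2.16447000e-04]), 'contact_force': array([ 0.04427938, -0.99639755, -0.62882935]), 'wrist_torque': array([-0.00500341,  0.03264743,  0.02030645]), 'grasp_force': 0.0, 'gripper_width': 85.37874858049561}
```

View pics/s.png

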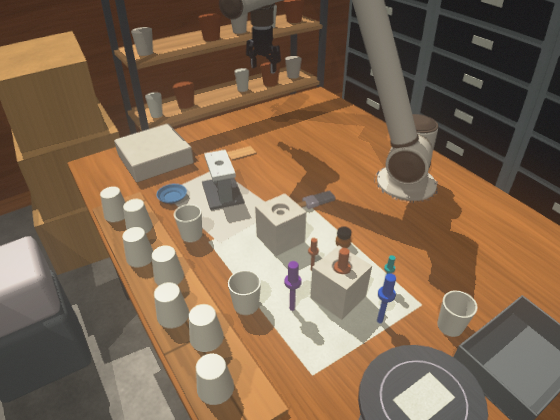

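View pics/t.png

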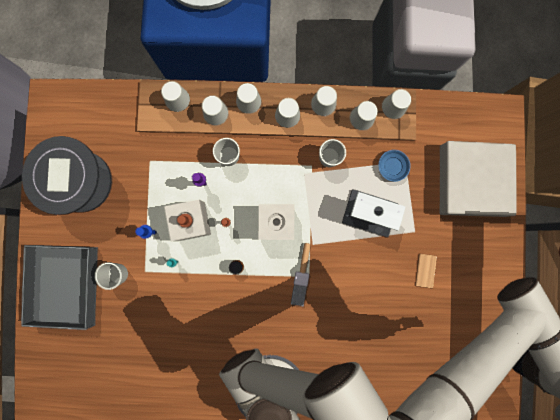

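The scene view shows a reddish-brown stopper in a mould (344,258), a smaller one of the same colour standing free (313,248), and purple, blue and turquoise ones at (292,280), (387,290) and (390,265). From the top these are (184,218), (225,222), (199,180), (144,231) and (172,262). The empty mould is at top (277,221), and the gauge hole is near top (379,211) and scene (219,162).

The only candidates by colour are (184,218) and (225,222) in the top view. I choose the larger one, at (184,218) in its mould.

Run:
```python
from h import *
a=cv2.imread('pics/s.png');b=cv2.imread('pics/t.png');p=arm.camera_params('scene');q=arm.camera_params('top')
c1=cv2.resize(a[210:330,270:430],None,fx=3.7,fy=3.7,interpolation=2);
c2=cv2.resize(b[170:270,140:300],None,fx=3.7,fy=3.7,interpolation=2)
c3=cv2.resize(b[170:250,320:420],None,fx=3.2,fy=3.2,interpolation=2);c4=cv2.resize(a[140:220,180:260],None,fx=3.2,fy=3.2,interpolation=2)
W=np.zeros((600,800,3),np.uint8)
W[:266,:400]=cv2.resize(a[210:330,270:430],(400,300))[:266];W[:250,400:]=cv2.resize(b[170:270,140:300],(400,250))
W[270:526,:320]=c3;W[270:526,330:586]=c4
cv2.imwrite('pics/c.png',W)
def blobs(im,roi):
    h=cv2.cvtColor(im,cv2.COLOR_BGR2HSV);m=((h[...,0]<14)&(h[...,1]>110)&(h[...,2]>40)).astype(np.uint8)
    x0,y0,x1,y1=roi;z=np.zeros_like(m);z[y0:y1,x0:x1]=m[y0:y1,x0:x1]
    n,l,s,c=cv2.connectedComponentsWithStats(z)
    for i in range(1,n):
        if s[i,4]>15: print(s[i],c[i])
print('scene');blobs(a,(290,220,375,300));print('top');blobs(b,(155,190,245,245))
# bore guesses
print(onz(q,(379,211),120),onz(p,(219,162),120))
print(onz(q,(184,218),155),onz(p,(344,250),162))
```

```text
scene
[331 220  44  54 915] [354.30382514 241.0863388 ]
[311 238   6   5  24] [313.54166667 240.125     ]
[308 248  10   7  29] [312.06896552 251.06896552]
top
[177 214  16  13 158] [184.50632911 219.91139241]
[221 218   9   9  59] [225.3559322  221.77966102]
[ 546.62882964 -294.38129125  120.        ] [ 545.91018102 -292.32797682  120.        ]
[510.5711035  243.90587735 155.        ] [503.75941531 250.42345964 162.        ]
```

View pics/c.png

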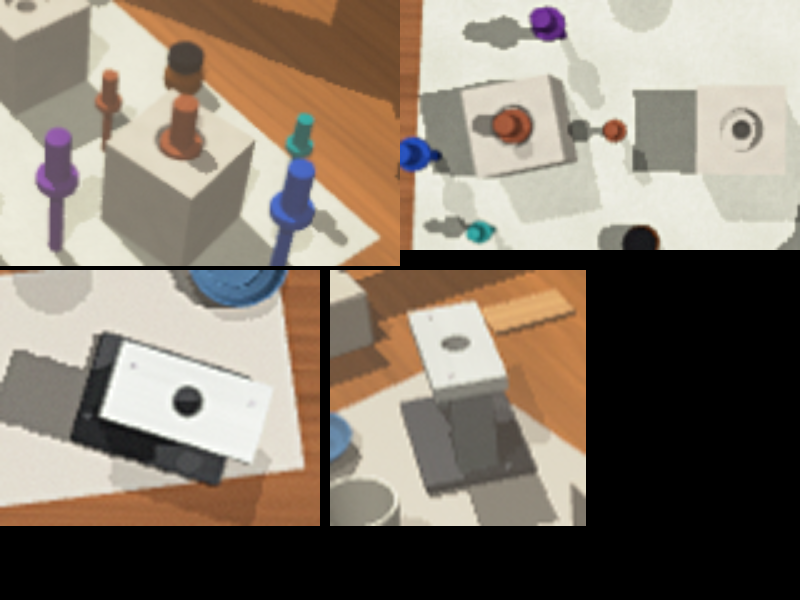

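The crop confirms it: the large reddish-brown stopper sits in the mould at top (184,219), and the free-standing one is smaller. The gauge bore is at about (546,-293) and the stopper at about (507,247). Next I go over the gauge for a near look.

Emit:
{"method": "servo_tool", "body": {
  "rows": [
    [[85,-50,22,-12,0,0,0],[85,-100,45,-25,0,0,0],[85,-155,68,-38,0,0,0],[85,-205,92,-50,0,0,0],[85,-260,115,-62,0,0,0],[85,-310,138,-75,0,0,0],[85,-360,160,-88,0,0,0],[85,-411,183,-100,0,0,0],[85,-411,183,-100,0,0,0],[85,-411,183,-100,0,0,0]]
  ]
}}

```text
clock: 1.35
position: [529.1, -289.6, 330.5]
ee_rot: [-0.16, 0.987, 0.0, -0.001]
contact_force: [-0.3, -0.4, 0.4]
gripper_width: 85.0
grasp_force: 0.0
```

Run:
```python
from h import *
s=arm.read_state();print(s['clock'],s['position'],s['ee_rot'])
w,p=grab('wrist','w1.png');k,d,R,t=K(p);print(-R.T@t,R,k)
print(proj(p,[[546,-293,120]]))
```

```text
1.35 [ 529.11549236 -289.57142219  330.53897764] [-1.59932049e-01  9.87127668e-01  4.21313334e-04 -7.27570016e-04]
[ 459.36348405 -314.0442733   473.13086619] [[-0.3160399   0.94874484  0.00141559]
 [ 0.90798272  0.30202815  0.29042448]
 [ 0.27511118  0.09307106 -0.95689687]] [[293.44347212   0.         282.20336196]
 [  0.         293.44347212 208.24198539]
 [  0.           0.           1.        ]]
[[275.81862144 194.0948974 ]]
```

View pics/w1.png

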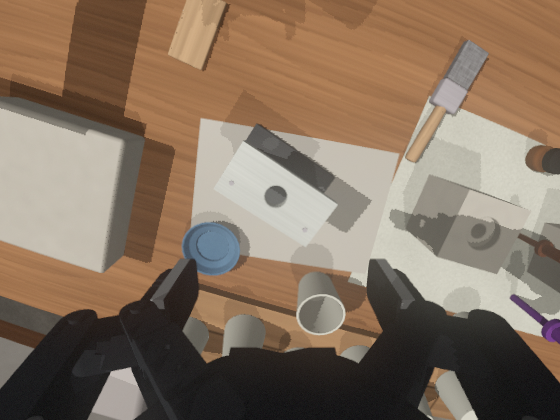

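The wrist view shows the gauge plate with its hole at (276,196), the dish at (212,248), a cup at (320,310) and the empty mould at (482,233). I refine the bore here and from the top view.

```bash
cat >> h.py <<'E'
def bore(im,p,guess,z=120,r=14,f=6):
    # hole mouth: dark blob inside the bright plate; upscaled, threshold, ellipse of contour
    u=proj(p,[[*guess[:2],z]])[0]; x,y=np.round(u).astype(int); n=22
    g=cv2.cvtColor(im,cv2.COLOR_BGR2GRAY)[y-n:y+n,x-n:x+n]
    g=cv2.resize(g,None,fx=f,fy=f,interpolation=cv2.INTER_CUBIC)
    th,m=cv2.threshold(g,0,255,cv2.THRESH_BINARY_INV+cv2.THRESH_OTSU)
    cs=cv2.findContours(m,cv2.RETR_LIST,cv2.CHAIN_APPROX_NONE)[0]
    cs=[c for c in cs if len(c)>20]
    c=min(cs,key=lambda c:np.linalg.norm(c.mean((0,1))-n*f))
    px=(c[:,0]+.5)/f-.5+[x-n,y-n]
    W=np.array([onz(p,a,z) for a in px])[:,:2]
    (cx,cy),rad=cv2.minEnclosingCircle(W.astype(np.float32))
    return np.array([cx,cy]),rad,W.mean(0),(W.max(0)-W.min(0))
E
python3 - <<'E'
from h import *
p=arm.camera_params('wrist')
print(bore(cv2.imread('pics/w1.png'),p,(546,-293)))
print(bore(cv2.imread('pics/t.png'),arm.camera_params('top'),(546,-293)))
print(bore(cv2.imread('pics/s.png'),arm.camera_params('scene'),(546,-293)))
E
```

```text
(array([ 548.27624512, -293.27563477]), 14.202231407165527, array([ 548.17188988, -293.58053288]), array([28.23461605, 27.20098934]))
(array([ 547.57543945, -291.94543457]), 13.513442993164062, array([ 547.61362109, -292.08315602]), array([26.84399771, 26.15748484]))
(array([ 547.58374023, -290.92089844]), 13.563733100891113, array([ 548.03094666, -290.65343616]), array([25.9595897, 25.3988413]))
```

Emit:
{"method": "servo_tool", "body": {
  "rows": [
    [[85,-16,58,3,0,0,0],[85,-33,115,7,0,0,0],[85,-49,172,10,0,0,0],[85,-66,230,13,0,0,0],[85,-82,287,17,0,0,0],[85,-98,345,20,0,0,0],[85,-115,402,23,0,0,0],[85,-131,460,27,0,0,0],[85,-148,517,30,0,0,0],[85,-148,517,30,0,0,0]]
  ]
}}

```text
clock: 2.65
position: [506.4, 249.2, 299.9]
ee_rot: [-0.161, 0.987, -0.0, -0.001]
contact_force: [-0.7, -0.6, 0.0]
gripper_width: 84.9
grasp_force: 0.0
```

Run:
```python
from h import *
s=arm.read_state();print(s['clock'],s['position'],s['ee_rot'],s['joints'])
w,p=grab('wrist','w2.png')
s=arm.read_state();print(s['position'])
print(proj(p,[[507,247,162],[507,247,112]]))
```

```text
2.65 [506.42733006 249.21775037 299.93720638] [-1.60933401e-01  9.86964683e-01 -4.13137563e-04 -9.92325086e-04] [ 7.44138884e-01  2.41657717e-01 -2.55820040e-02 -4.16320188e-04
 -1.30566853e+00 -1.99155289e+00]
[506.56414598 247.53635622 300.40332588]
[[280.88640749 197.2722843 ]
 [281.07832155 186.24575362]]
```

View pics/w2.png

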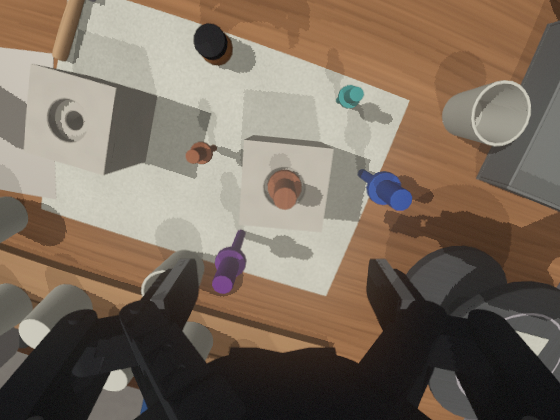

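The view shows the stopper's handle top at about (286,195) with the collar around it at (283,187). The small red-brown one is at (200,153), purple at (229,265) and blue at (388,190). I measure the axis from the collar and handle.

Run:
```python
from h import *
im=cv2.imread('pics/w2.png');p=arm.camera_params('wrist')
h=cv2.cvtColor(im,cv2.COLOR_BGR2HSV);m=((h[...,0]<14)&(h[...,1]>95)).astype(np.uint8)*255
m[:,:255]=0;m[:,315:]=0;m[:160]=0;m[225:]=0
n,l,s,c=cv2.connectedComponentsWithStats(m);i=1+np.argmax(s[1:,4]);print(s[i],c[i])
for y in range(s[i,1],s[i,1]+s[i,3],2):
    x=np.where(l[y]==i)[0];print(y,x.min(),x.max(),end=' | ')
cv2.imwrite('pics/c2.png',cv2.resize(im[155:235,245:325],None,fx=7,fy=7,interpolation=cv2.INTER_CUBIC))
```

```text
[268 171  33  38 783] [282.67816092 189.21966794]
171 278 289 | 173 275 293 | 175 273 295 | 177 271 297 | 179 270 298 | 181 269 299 | 183 268 298 | 185 268 300 | 187 268 299 | 189 268 298 | 191 269 293 | 193 269 294 | 195 270 295 | 197 272 296 | 199 273 295 | 201 274 295 | 203 275 294 | 205 276 292 | 207 279 290 |
```

View pics/c2.png

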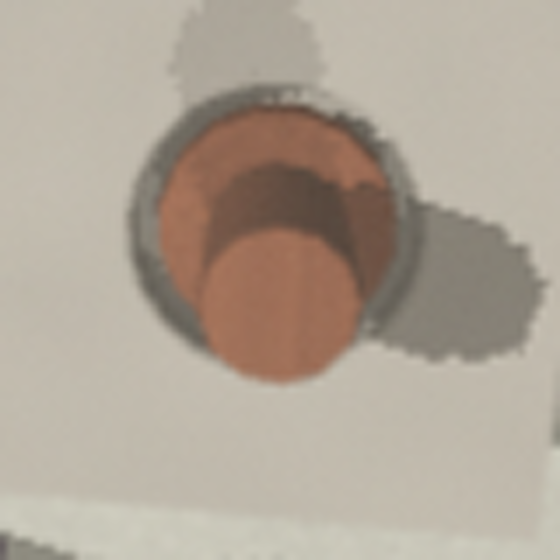

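The crop shows the handle's top disc centred at crop (282,305), which is pixel (284.8,198.1). The collar is centred at crop (279,226), which is (284.4,186.8).

Run:
```python
from h import *
from scipy.spatial.transform import Rotation as Ro
p=arm.camera_params('wrist');s=arm.read_state()
A=onz(p,(284.8,198.1),162);B=onz(p,(284.4,186.8),112);print(A,B)
k,_,R,t=K(p);C=R@A+t;print('handle dia px expected',24*k[0,0]/C[2])
print(s['position'],s['ee_rot'])
M=Ro.from_quat(s['ee_rot']).as_matrix()
T=np.array([*((A+B)/2)[:2],123]);print(M.T@(T-s['position']), M)
```

```text
[506.85327123 249.27851974 162.        ] [506.67922799 249.15921984 112.        ]
handle dia px expected 24.232656509285317
[506.56414598 247.53635622 300.40332588] [-1.60123035e-01  9.87096522e-01 -5.54380823e-04 -8.73367799e-04]
[ -1.0609779    1.67688888 177.40032159] [[-9.48719702e-01 -3.16114750e-01 -1.54665835e-03]
 [-3.16112814e-01  9.48720613e-01 -1.37414737e-03]
 [ 1.90173491e-03 -8.14762159e-04 -9.99997860e-01]]
```

Emit:
{"method": "servo_tool", "body": {
  "rows": [
    [[85,-1,1.5,40,0,0,0],[85,-1,1.5,80,0,0,0],[85,-1,1.5,120,0,0,0],[85,-1,1.5,150,0,0,0],[85,-1,1.5,170,0,0,0],[85,-1,1.5,177,0,0,0],[85,-1,1.5,177,0,0,0],[85,-1,1.5,177,0,0,0]]
  ]
}}

```text
clock: 3.7
position: [508.1, 249.1, 125.5]
ee_rot: [-0.159, 0.987, 0.001, 0.001]
contact_force: [0.2, 0.1, 0.6]
gripper_width: 85.2
grasp_force: 0.0
```

Emit:
{"method": "servo_tool", "body": {
  "rows": [
    [[60,0,0,0,0,0,0],[45,0,0,0,0,0,0],[36,0,0,0,0,0,0],[30,0,0,0,0,0,0],[26,0,0,0,0,0,0],[10,0,0,0,0,0,0],[10,0,0,0,0,0,0],[10,0,0,0,0,0,0],[10,0,0,0,0,0,0],[10,0,0,0,0,0,0]]
  ]
}}

```text
clock: 4.95
position: [507.5, 249.5, 124.5]
ee_rot: [-0.16, 0.987, 0.0, 0.0]
contact_force: [-0.9, 1.6, 2.6]
gripper_width: 23.0
grasp_force: 58.7
```

Emit:
{"method": "servo_tool", "body": {
  "rows": [
    [[10,0,0,-5,0,0,0],[10,0,0,-15,0,0,0],[10,0,0,-30,0,0,0],[10,0,0,-50,0,0,0],[10,0,0,-75,0,0,0],[10,0,0,-105,0,0,0],[10,0,0,-140,0,0,0],[10,0,0,-175,0,0,0],[10,0,0,-195,0,0,0],[10,0,0,-200,0,0,0]]
  ]
}}

```text
clock: 6.2
position: [507.6, 249.3, 326.7]
ee_rot: [-0.16, 0.987, 0.001, 0.002]
contact_force: [-0.0, 0.8, -2.9]
gripper_width: 23.0
grasp_force: 58.7
```

Emit:
{"method": "servo_tool", "body": {
  "rows": [
    [[10,0,0,0,0,0,0],[10,0,0,0,0,0,0]]
  ]
}}

```text
clock: 6.45
position: [506.8, 248.9, 323.1]
ee_rot: [-0.16, 0.987, -0.001, -0.001]
contact_force: [-0.3, 0.1, -2.0]
gripper_width: 22.8
grasp_force: 58.7
```

Run:
```python
from h import *
from scipy.spatial.transform import Rotation as Ro
s=arm.read_state();print(s['clock'],s['position'],s['ee_rot'],s['contact_force'],s['gripper_width'],s['grasp_force'])
a,p=grab('scene','s3.png');w,q=grab('wrist','w3.png')
T=s['position'];print(proj(p,[T+[0,0,-118],T+[0,0,19],T+[0,0,-11]]),proj(q,[T+[0,0,-118],T+[0,0,-11]]))
W=np.hstack([cv2.resize(a[130:280,280:420],(420,450),interpolation=2),cv2.resize(w[100:340,190:380],(356,450),interpolation=2)]);cv2.imwrite('pics/c3.png',W)
M=Ro.from_quat(s['ee_rot']).as_matrix();print(M.T@(np.array([547.9,-292.3,T[2]])-T))
```

```text
6.45 [506.83302279 248.90356233 323.08287032] [-1.59669065e-01  9.87169813e-01 -5.04825626e-04 -1.13847482e-03] [-0.30025345  0.09549979 -2.01965597] 22.803925346514507 58.73024582862854
[[344.3580395  236.21060452]
 [350.80402796 185.96143398]
 [349.30674952 197.80931056]] [[283.30306664 202.90260982]
 [283.89695152 253.54853036]]
[ 131.63597863 -526.5542123     0.6504879 ]
```

View pics/c3.png

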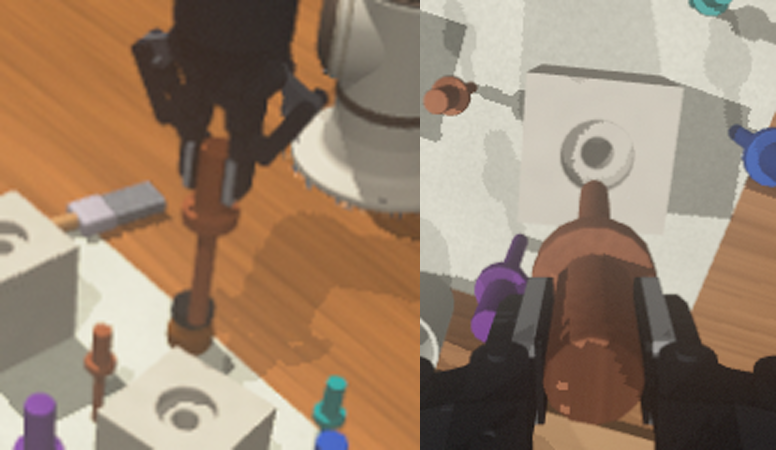

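The stopper is held and hangs straight clear of the mould. Its tip is at scene (346,237) and wrist (282,198), close to prediction. Now I carry it over the gauge.

Emit:
{"method": "servo_tool", "body": {
  "rows": [
    [[10,2.5,-10,0,0,0,0],[10,8,-32,0,0,0,0],[10,17,-68,0,0,0,0],[10,28,-112,0,0,0,0],[10,39,-156,0,0,0,0],[10,50,-200,0,0,0,0],[10,61,-244,0,0,0,0],[10,72,-288,0,0,0,0],[10,83,-332,0,0,0,0],[10,94,-376,0,0,0,0]]
  ]
}}

```text
clock: 7.8
position: [535.7, -140.0, 324.6]
ee_rot: [-0.159, 0.987, -0.0, 0.0]
contact_force: [0.3, 0.6, -2.0]
gripper_width: 22.7
grasp_force: 58.8
```

Emit:
{"method": "servo_tool", "body": {
  "rows": [
    [[10,10,-40,0,0,0,0],[10,18,-73,0,0,0,0],[10,25,-100,0,0,0,0],[10,31,-124,0,0,0,0],[10,35,-141,0,0,0,0],[10,37.5,-150.5,0,0,0,0],[10,37.5,-150.5,0,0,0,0],[10,37.5,-150.5,0,0,0,0],[10,37.5,-150.5,0,0,0,0],[10,37.5,-150.5,0,0,0,0]]
  ]
}}

```text
clock: 9.05
position: [548.7, -291.4, 324.5]
ee_rot: [-0.16, 0.987, -0.0, 0.0]
contact_force: [0.1, -0.3, -1.4]
gripper_width: 23.0
grasp_force: 58.9
```

Run:
```python
from h import *
from scipy.spatial.transform import Rotation as Ro
s=arm.read_state();T=s['position'];print(s['clock'],T,s['ee_rot'],s['contact_force'],s['gripper_width'])
a,p=grab('scene','s4.png');w,q=grab('wrist','w4.png')
b=np.array([547.9,-292.3,120]);print('scene tip,bore',proj(p,[T+[0,0,-118],b]),'wrist',proj(q,[T+[0,0,-118],b]))
W=np.hstack([cv2.resize(a[60:190,175:265],(360,520),interpolation=2),cv2.resize(w[130:290,220:345],(406,520),interpolation=2)]);cv2.imwrite('pics/c4.png',W)
M=Ro.from_quat(s['ee_rot']).as_matrix();print(M.T@(b-T))
```

```text
9.05 [ 548.66722938 -291.38106636  324.50144661] [-1.60132304e-01  9.87095550e-01 -4.55033243e-05  1.31737295e-04] [ 0.1091846  -0.33494781 -1.42118509] 22.95255558484407
scene tip,bore [[215.8066616  138.09836798]
 [218.43450981 162.2006014 ]] wrist [[283.29104014 202.73744956]
 [282.49424754 182.24868235]]
[  1.06859176  -0.60226192 204.50127172]
```

View pics/c4.png

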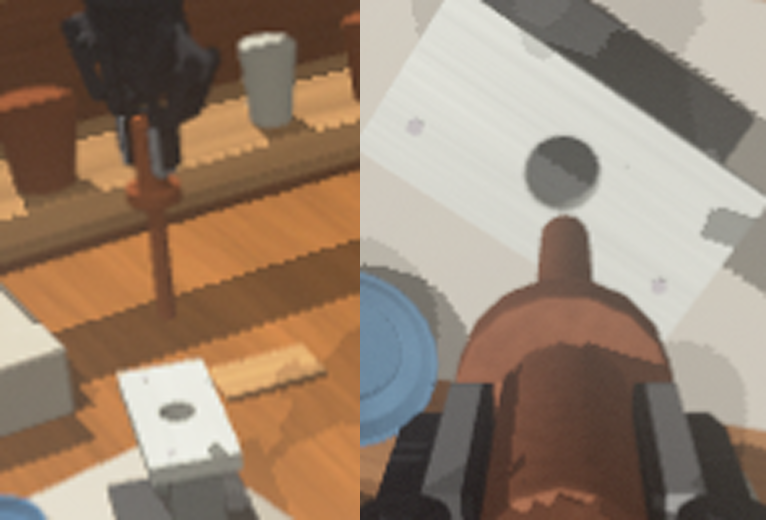

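Wrist view: the hole is at (282.2,182.9), as predicted at (282.5,182.2). The stem tip's far edge is at (283,196), which puts the tip centre about where predicted, and the scene tip (216,139) agrees. I lower to just above the hole and check again.

Emit:
{"method": "servo_tool", "body": {
  "rows": [
    [[10,0.5,-0.3,10,0,0,0],[10,1,-0.6,30,0,0,0],[10,1,-0.6,50,0,0,0],[10,1,-0.6,60,0,0,0],[10,1,-0.6,68,0,0,0],[10,1,-0.6,71,0,0,0],[10,1,-0.6,71,0,0,0],[10,1,-0.6,71,0,0,0],[10,1,-0.6,71,0,0,0],[10,1,-0.6,71,0,0,0]]
  ]
}}

```text
clock: 10.4
position: [547.9, -292.8, 253.6]
ee_rot: [-0.16, 0.987, -0.0, 0.0]
contact_force: [-0.3, 0.7, -1.2]
gripper_width: 22.7
grasp_force: 58.9
```

Run:
```python
from h import *
from scipy.spatial.transform import Rotation as Ro
s=arm.read_state();T=s['position'];print(s['clock'],T,s['ee_rot'],s['contact_force'])
a,p=grab('scene','s5.png');w,q=grab('wrist','w5.png')
M=Ro.from_quat(s['ee_rot']).as_matrix()
th=np.linspace(0,2*np.pi,60);C=np.c_[np.cos(th),np.sin(th),0*th]
b=np.array([547.9,-292.3,120]);tip=T-[0,0,118]
for n,c in(('w',q),('s',p)):
    e=proj(c,tip+7*C);f=proj(c,b+14*C);print(n,'tip pred bbox',e.min(0),e.max(0),'hole pred',f.min(0),f.max(0))
im=w[130:230,220:345]
W=np.hstack([cv2.resize(a[90:190,180:260],(440,550),interpolation=2),cv2.resize(w[135:245,250:315],(325,550),interpolation=2)]);cv2.imwrite('pics/c5.png',W)
for n,m in(('w',w),('s',a)):
    c=q if n=='w' else p
    h=cv2.cvtColor(m,cv2.COLOR_BGR2HSV);k=(h[...,0]<14)&(h[...,1]>100)
    u=proj(c,[tip])[0].astype(int)
    for y in range(u[1]-16,u[1]+12,2):
        x=np.where(k[y,u[0]-20:u[0]+20])[0]
        if len(x):print(n,y,x.min()+u[0]-20,x.max()+u[0]-20,end=' | ')
    print()
```

```text
10.4 [ 547.86466509 -292.79166694  253.55704734] [-1.59718455e-01  9.87162584e-01 -8.62265617e-05  2.03375531e-04] [-0.28151273  0.66960129 -1.1756275 ]
w tip pred bbox [275.64166763 195.38035458] [290.81408832 209.96773367] hole pred [269.25954608 184.46388686] [298.01835398 212.23010976]
s tip pred bbox [215.66174956 156.67535484] [220.19460278 159.12238159] hole pred [213.93282407 159.75516648] [222.93700362 164.68825668]

s 141 197 236 | s 143 197 233 | s 145 197 233 | s 147 197 236 | s 149 197 233 | s 151 197 227 | s 153 197 219 | s 155 197 219 | s 157 197 220 | s 159 197 236 | s 161 197 235 | s 163 197 236 | s 165 197 233 | s 167 197 235 |
```

View pics/c5.png

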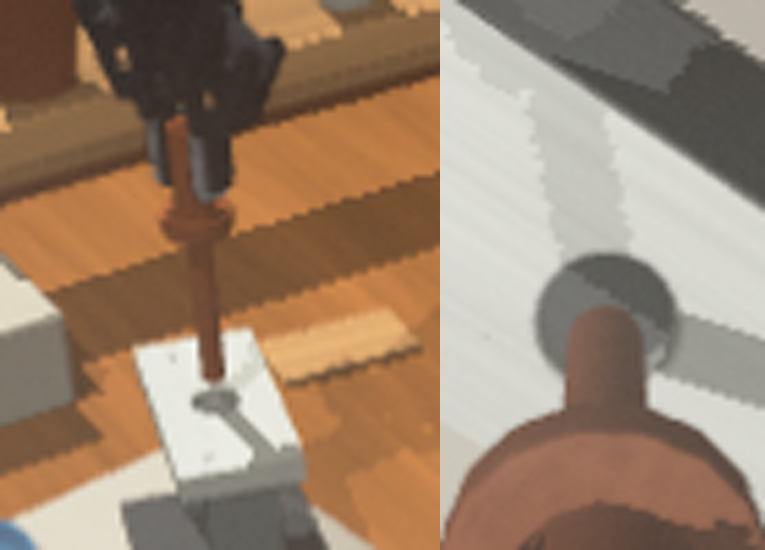

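Wrist view: the hole spans x 269–298 (centre 283.5) with its top edge at y 185. The tip spans x 275–291 (centre 283.2) with its top edge at y 196. All are within 1 mm of prediction, so the stem is centred. I lower it into the hole.

Emit:
{"method": "servo_tool", "body": {
  "rows": [
    [[10,0,0,4,0,0,0],[10,0,0,11,0,0,0],[10,0,0,19,0,0,0],[10,0,0,27,0,0,0],[10,0,0,35,0,0,0],[10,0,0,42,0,0,0],[10,0,0,48,0,0,0],[10,0,0,53,0,0,0],[10,0,0,57,0,0,0],[10,0,0,60,0,0,0]]
  ]
}}

```text
clock: 11.75
position: [547.8, -292.8, 193.2]
ee_rot: [-0.16, 0.987, -0.0, 0.0]
contact_force: [0.9, -0.5, -2.1]
gripper_width: 22.7
grasp_force: 58.9
```

Emit:
{"method": "servo_tool", "body": {
  "rows": [
    [[10,0,0,4,0,0,0],[10,0,0,9,0,0,0],[10,0,0,14,0,0,0],[10,0,0,17,0,0,0],[10,0,0,19,0,0,0],[10,0,0,19,0,0,0],[10,0,0,19,0,0,0],[10,0,0,19,0,0,0],[10,0,0,19,0,0,0],[10,0,0,19,0,0,0]]
  ]
}}

```text
clock: 13.0
position: [547.8, -292.8, 174.4]
ee_rot: [-0.16, 0.987, -0.0, 0.0]
contact_force: [-1.0, 0.4, -1.4]
gripper_width: 22.4
grasp_force: 58.9
```

Run:
```python
from h import *
s=arm.read_state();T=s['position'];print(s['clock'],T,s['ee_rot'],s['contact_force'],s['joint_vel'].round(4))
a,p=grab('scene','s6.png');w,q=grab('wrist','w6.png')
tip=T-[0,0,119.5];th=np.linspace(0,2*np.pi,60);C=np.c_[np.cos(th),np.sin(th),0*th]
e=proj(p,tip+[0,0,95]+20*C);print('collar low',e.min(0),e.max(0));e=proj(p,tip+[0,0,157]+12*C);print('handle top',e.min(0),e.max(0));e=proj(p,tip+[0,0,65]+7*C);print('stem@bore',e.min(0),e.max(0));e=proj(p,np.array([547.9,-292.3,120])+14*C);print('bore',e.min(0),e.max(0))
cv2.imwrite('pics/c6.png',np.hstack([cv2.resize(a[100:190,180:260],(480,540),interpolation=2),cv2.resize(w[135:270,240:325],(320,540),interpolation=2)]))
print(arm.read_state()['position'])
```

```text
13.0 [ 547.83235495 -292.79503688  174.38623798] [-1.59713425e-01  9.87163419e-01 -4.60193191e-05  6.94622208e-05] [-0.95630769  0.41252374 -1.43440461] [-0.0001  0.0001  0.      0.0009 -0.0004 -0.0013]
collar low [211.00140426 150.51117485] [224.04066602 157.45318673]
handle top [211.65389758 134.253625  ] [219.70596665 138.27168021]
stem@bore [216.13522815 160.9252418 ] [220.63543075 163.39047834]
bore [213.93282407 159.75516648] [222.93700362 164.68825668]
[ 547.80626779 -292.78580506  174.3448654 ]
```

View pics/c6.png

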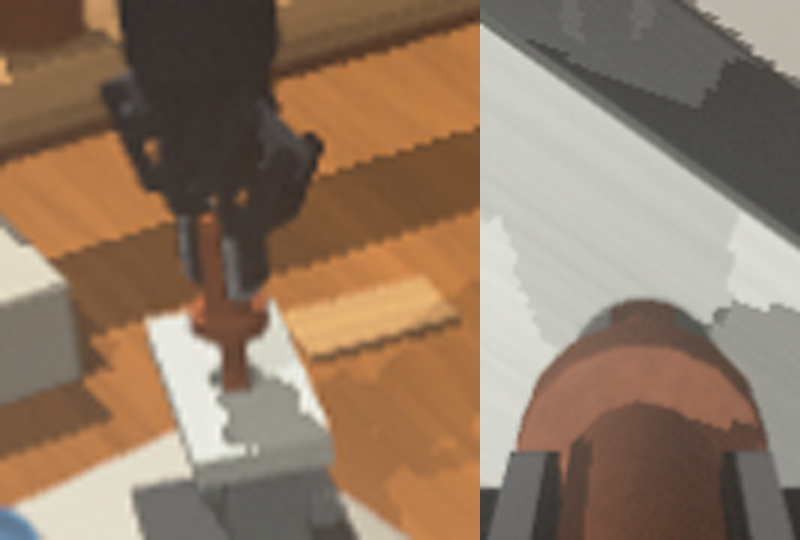

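The final view shows the stem in the hole (scene x 217–222, y 163), centred with a gap on both sides. The collar's lower edge is at y 157 as predicted, so the height is right, and there is no sign of contact force. I hand in.

```bash
python3 -c "
from bench import arm
print(arm.job_done())"
```

```text
the job is handed in; nothing more can be done
None
```

I handed the job in at about 13 s with the stopper held upright in the gripper; the system gave no verdict. By my measurements its stem is centred in the gauge hole within about 1 mm, its lower end is level with the sensor eyes, and nothing showed it touching the gauge.

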